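# Load a sanding block into the sloping re-papering jig

## Task

Put the MDF sanding block flat on the upper part of the jig's sloping white plate, its length pointing down along the long rail, and let go so that it slides down by itself against the rail until the orange sprung roller stops it. Then, with the gripper, push its upper end gently on down the slope past the roller until the block sits fully home in the corner, against both the long rail and the end stop; press it against the end stop with about 12 N for a full second, then take the gripper away and leave the block there. Do not ram or bang it, and leave the things standing around where they are.

Things in the scene. Friction and masses are not known exactly. Their poses are not given: they have to be found in the camera images.
- sander_mid (a point): Centre (half-way up) of the loose brown MDF sanding block, 60 x 99 x 23 mm, about 0.1 kg, lying flat on the bench at the start. Its x axis runs across the 60 mm width (grasp across this), y along the 99 mm length, z up through the 23 mm thickness. Either way round is right.
- plate: White slippery plate of the jig, fixed, 10 mm thick. Origin: the locating corner, on its top surface. x runs up the slope along the long rail (rising 15 degrees), y across, away from the rail (also rising, 24 degrees), z square out of the plate. Surface x -15 to 220, y -15 to 135 mm. Aluminium long rail at y < 0 (x -12 to 200), aluminium end stop at x < 0 (y 0 to 62), both 16 mm high.
- jig: The whole jig: plywood base 270 x 175 mm screwed to the bench, origin under the base, axes x (same heading as plate x), y, z up. Four legs carry the plate, whose highest corner is about 0.15 m above the bench. On the plate a grey roller housing spans plate x 13 to 43, y 94 to 126 mm, 26 mm high.
- end_stop: The aluminium end stop, a fixed bar at the low end of the plate, 62 mm long (plate y 0 to 62), 14 mm thick, 16 mm high; its face towards the block is at plate x = 0. Origin and axes as plate.
- release_spot (a point): Point on the plate's surface (plate x 152, y 62 mm), axes as plate, for the block's centre when it is set down and let go; blue lines mark the block's upper end and outer side there. It then slides about 64 mm down and 32 mm sideways to the rail and stops at the roller, its centre at about plate x 88, y 30 mm.
- home_spot (a point): Where the block's centre is when it is fully home (plate x 49.5, y 30, z 11.5 mm), length along plate x; axes as plate.
- roller (a joint): Travel of the orange sprung roller (28 mm across, 21 mm high, centre plate x 28, y 69 mm) away from the rail, m: 0 = out, 0.005 with the block beside it. Its spring gives 4 N at 0 and 250 N/m more. Pushing the block past takes about 5 to 9 N; beside the roller the block is held lightly to the rail and stays where it is left, so it must be pushed all the way (drag there 1 to 3 N).
- pot: Bystander: black pot, 81 mm across, 55 mm high, origin under its centre.
- taped: Bystander: upright tape-wrapped MDF block, 31 x 29 x 82 mm, origin under its centre.
- tape: Bystander: roll of masking tape lying flat, 109 mm across, 30 mm high, origin under its centre.
- red_clamp: Bystander: red spring clamp lying flat, 52 x 107 x 20 mm, origin under its centre.
There are look-alikes about, which are no part of the job. What is shaped like the part that bears sander_mid but green is not meant.

How it is judged:
On the way, in this order (a step that is already met when the one before it is completed fails the run):
1. the sanding block is let go on the upper part of the plate, at least 10 mm up the slope from where the roller stops it (z of sander_mid in the frame of plate below 0.016 m and x of sander_mid in the frame of plate between 0.098 and 0.2 m and y of sander_mid in the frame of plate between 0.025 and 0.11 m and contact force between the fingers and sander below 1.5 N and contact force between sander and jig above 0.05 N), for 0.02 s.
2. it has slid down by itself and lies still and flush along the rail, stopped by the roller, untouched (z of sander_mid in the frame of plate below 0.016 m and angle between the y axis of sander and the x axis of plate, either way round below 0.05 rad and angle between the z axis of sander and the z axis of plate, either way round below 0.05 rad and x of sander_mid in the frame of plate between 0.08 and 0.093 m and y of sander_mid in the frame of plate between 0.02 and 0.033 m and contact force between the fingers and sander below 0.3 N and linear speed of sander below 0.01 m/s), for 0.2 s.
3. it is pushed past the roller until home in the corner and pressed there against the end stop with 8 to 18 N for 0.8 s (z of sander_mid in the frame of plate below 0.016 m and angle between the y axis of sander and the x axis of plate, either way round below 0.05 rad and angle between the z axis of sander and the z axis of plate, either way round below 0.05 rad and x of sander_mid in the frame of plate below 0.0515 m and y of sander_mid in the frame of plate below 0.0325 m and contact force between sander and end_stop between 8 and 18 N), for 0.8 s.
At the end, for the whole second after the job is handed in: The sanding block lies flat on the plate within 2 mm of the end stop and 2.5 mm of the long rail, square to them within 3 degrees, at rest and released (z of sander_mid in the frame of plate below 0.016 m and angle between the y axis of sander and the x axis of plate, either way round below 0.05 rad and angle between the z axis of sander and the z axis of plate, either way round below 0.05 rad and x of sander_mid in the frame of plate below 0.0515 m and y of sander_mid in the frame of plate below 0.0325 m and linear speed of sander below 0.01 m/s and contact force between the fingers and sander below 0.3 N); the robot touches nothing.
It fails at once if the sanding block is rammed against the end stop (more than 25 N) (contact force between sander and end_stop above 25 N).
It fails at once if the sanding block is forced or banged on the jig (all contacts together more than 60 N) (contact force between sander and jig above 60 N).
It fails at once if the robot presses on the jig itself (more than 25 N) (contact force between any of the fingers, the arm and jig above 25 N).
It fails at once if a bystander is moved by more than 20 mm (distance of any of pot, taped, tape, red_clamp from where it was at the start of the episode above 0.02 m).
It also fails if it takes over 70 s, if anything falls off the work surface, if the arm or the gripper's body presses on something with over 40 N, if the wrist force passes 120 N, or if a joint passes its speed limit or range.

## Robot

A 6-joint arm with a two-finger parallel gripper is mounted at the origin on a cart in front of the work surface, level with it; the furniture and walls round the work are solid. World frame = base frame: x ahead of the robot, y to its left, z up, the work surface at z = 0. Lengths are in m, angles in rad, forces in N, time in s.
With the tool pointing down it reaches from about 0.35 to 0.975 m from the base axis. Payload 4.9 kg.
Tool frame: the origin (TCP) lies between the finger pads; the fingertips stand 14 mm ahead of it and the grasp point (between the pads) lies 5 mm behind it; z points along the fingers, y is the line along which they close (so a half turn about z gives the same grasp; the last joint's range is limited). The gripper opens to 85 mm and grips with 20 to 120 N. Pads are 22 mm wide; open, the fingers measure 114 mm over their backs; the gripper's body (76 mm by 85 mm) begins 54 mm behind the grasp point. The pads swing forward as they close: fully open they stand 13 mm farther back than shut.
Start: joints at [1.071, 0.053, 1.613, -0, 1.476, -0.119], TCP at [0.232, 0.58, 0.245] pointing down, gripper open.
Joint ranges: [-3.01, 3.01], [-1.01, 2.22], [0.06, 2.58], [-1.02, 4.17], [0.09, 2.62], [-3.14, 3.14]. Speed limits (rad/s): [2.57, 2.57, 3.14, 3.14, 3.14, 3.14].

## Interface

Orientations are given as a unit quaternion [w, x, y, z].
In Python, from cell import r gives the robot as it stands. The module is installed in compiled form; this text tells all that it offers. Calls block until the motion is done:
- r.move_pose(position, orientation): joint-space move of the TCP to a pose.
- r.move_linear(position, feed=0.15, rot=None): straight line of the TCP; rot=None keeps the orientation; feed is the mean speed in m/s.
- r.set_joints(angles): joint-space move.
- r.move_gripper(opening, strength=None): finger opening in m; strength is the grip in N (None keeps the last); returns when the fingers have stopped.
- r.wait(seconds).
- r.inverse_kinematics(position, orientation): joint angles nearest the present ones, or None.
- r.state(): the state.
- r.capture(name): name is "side" or "top"; returns a dict with "image" (480x640x3 uint8, blue, green, red), "z_map" (480x640 float32, m along the optical axis (not along the pixel's ray), 0 where there is no reading), "fx", "fy", "cx", "cy" (pixels), "world_to_cam" (4x4, takes a point from world to camera coordinates). Camera axes: x right, y up, looking along -z (the intrinsics and any distortion apply to the point x, -y, -z); pixel columns grow to the right and rows downward; lengths in m; the calibration is good to about 2 mm. A picture is of the moment at which its call begins.
A pose or a line that the arm cannot do raises r.MotionError and nothing moves.
- r.finish_job(): hands the job in; it is judged then, once.
The state is a dict: "clock": time; "joints": joint angles; "qd": joint speeds; "joint_torque": joint torques, N m; "tcp_pos": TCP position; "ee_rot": TCP orientation; "contact_force": force on the tool from outside, world axes, zero at the start; "torque": the same for the moment, N m; "finger_gap": finger opening in m; "grasp_force": force on a finger pad.
Only numpy, scipy, OpenCV 4.12 (cv2) and the standard library are available. Lean on these libraries where they do the work, as an engineer would, in place of code of your own. Each camera call takes 0.05 s, during which the arm holds its last target. There are 200 camera calls.

## Working session

There is one attempt and no reset: what is moved stays moved. The work goes in short steps, each a Python script; the robot and the scene stay as the last script left them, time stands still between calls to the robot, and variables do not carry over. Pictures are saved under pics/ and viewed, at most 10 in all, crops included, and the job is handed in when it is done.

```bash
mkdir -p pics; python3 - <<'E'
from cell import r
import cv2,numpy as np
for n in("top","side"):
    c=r.capture(n); cv2.imwrite(f"pics/{n}0.png",c["image"]); np.savez(f"pics/{n}0.npz",**c)
    T=np.array(c["world_to_cam"]);print(n,c["fx"],c["fy"],c["cx"],c["cy"],[k for k in c],"cam",(-T[:3,:3].T@T[:3,3]).round(3),T[:3,:3].round(3).tolist(), (c["z_map"]>0).mean())
print(r.state())
E
```

```text
top 449.15625344557554 449.15625344557554 316.5367528541603 239.34681757108234 ['image', 'z_map', 'fx', 'fy', 'cx', 'cy', 'world_to_cam'] cam [ 0.429 -0.096  1.495] [[0.019, -1.0, -0.022], [0.998, 0.018, 0.056], [-0.055, -0.023, 0.998]] 0.9960416666666667
side 540.5669725484358 540.5669725484358 308.69620828758707 247.3947850737925 ['image', 'z_map', 'fx', 'fy', 'cx', 'cy', 'world_to_cam'] cam [-0.004 -1.231  0.775] [[0.906, -0.423, -0.014], [0.214, 0.429, 0.877], [-0.365, -0.798, 0.479]] 0.995908203125
{'clock': 0.1, 'joints': array([ 1.07104475e+00,  5.32797505e-02,  1.61412330e+00,  1.97342795e-05,
        1.47598517e+00, -1.19009964e-01]), 'qd': array([ 5.02207013e-04, -2.84205373e-04, -3.60262043e-03,  3.03445188e-03,
       -2.43013087e-03, -2.66566767e-05]), 'joint_torque': array([ 4.47018056e-05, -3.94903314e+01, -3.71364427e+01, -1.21089074e-04,
        3.94122937e-03,  1.00517823e-06]), 'tcp_pos': array([0.23200559, 0.57978411, 0.24421275]), 'ee_rot': array([-2.82702515e-04,  1.89223865e-01,  9.81933563e-01, -8.52167481e-04]), 'contact_force': array([-0.05532307, -0.62443879, -0.46798307]), 'torque': array([ 0.01799031, -0.03686823,  0.02933744]), 'grasp_force': 0.0, 'finger_gap': 0.08548951889940301}
```

View pics/top0.png

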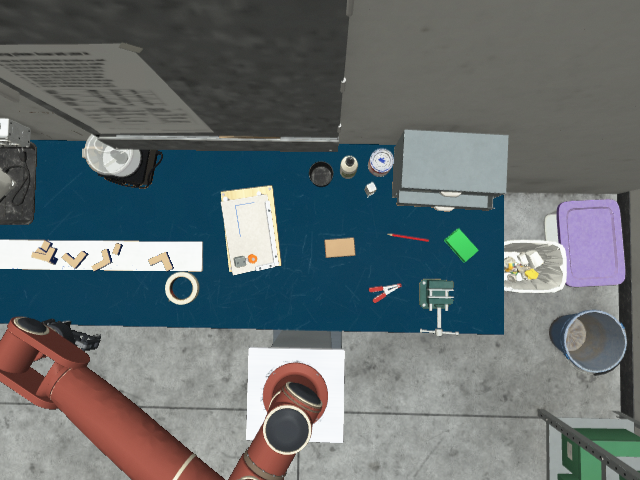

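View pics/side0.png

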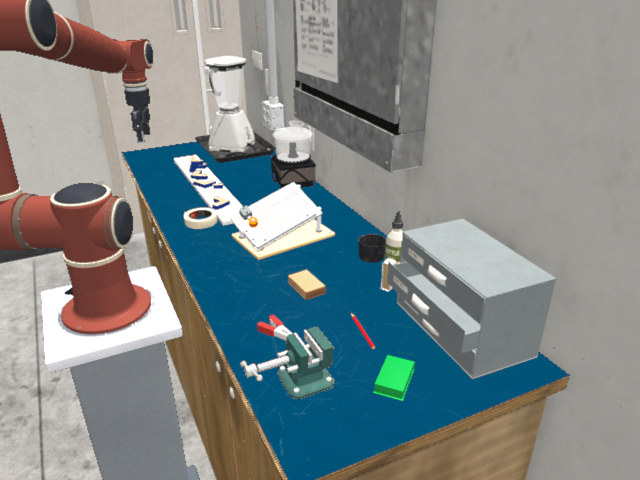

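The top view shows the brown block at about (340,247) and the jig around (252,230). The jig's roller is at (252,258), its housing at (240,261), and the rail is on the right-hand edge. The side view agrees: block at (307,284), roller at (253,222).

```bash
cat > h.py <<'E'
import numpy as np,cv2
def cloud(c):
    z=np.asarray(c["z_map"],float); v,u=np.mgrid[:480,:640]
    P=np.stack([(u-c["cx"])/c["fx"]*z,-(v-c["cy"])/c["fy"]*z,-z],-1)
    T=np.array(c["world_to_cam"]); return (P-T[:3,3])@T[:3,:3]
def ray(c,uv,n,d):
    "hit of pixel rays with plane n.p=d"
    T=np.array(c["world_to_cam"]);uv=np.atleast_2d(uv).astype(float)
    D=np.stack([(uv[:,0]-c["cx"])/c["fx"],-(uv[:,1]-c["cy"])/c["fy"],-np.ones(len(uv))],-1)@T[:3,:3]
    o=-T[:3,:3].T@T[:3,3]; return o+D*((d-o@n)/(D@n))[:,None]
E
python3 - <<'E'
from h import *
for n,box in(("top",(200,170,300,290)),("side",(225,175,345,265))):
    c=dict(np.load(f"pics/{n}0.npz"));P=cloud(c);im=c["image"];hsv=cv2.cvtColor(im,cv2.COLOR_BGR2HSV)
    x0,y0,x1,y1=box
    cv2.imwrite(f"pics/{n}_crop.png",cv2.resize(im[y0:y1,x0:x1],None,fx=6 if n=="side" else 5,fy=6 if n=="side" else 5,interpolation=cv2.INTER_CUBIC))
    # sander
    m=cv2.inRange(hsv,(8,60,90),(25,200,255))
    k,l,s,ce=cv2.connectedComponentsWithStats(m)
    for i in range(1,k):
        if s[i,4]>150:
            q=P[l==i];print(n,"brown",s[i],np.median(q,0).round(4))
    # plate plane
    w=np.zeros((480,640),bool);w[y0:y1,x0:x1]=True
    w&=(hsv[...,1]<40)&(hsv[...,2]>170)&(P[...,2]>.03)
    q=P[w];
    for _ in range(6):
        o=q.mean(0);nn=np.linalg.svd(q-o,full_matrices=False)[2][2];nn*=np.sign(nn[2]);e=(q-o)@nn
        q=q[abs(e)<max(2*e.std(),.002)]
    print(n,"plane",o,nn,e.std(),len(q), "ideal nz",np.cos(np.radians(15))*1)
    blue=P[np.abs(P[...,2])<.05]; print("bench z",np.median(P[300:320,210:360,2]) if n=="top" else "")
E
```

```text
top brown [265 186  16  80 265] [0.5835 0.0813 0.0105]
top brown [324 238  31  20 520] [ 0.4863 -0.1367  0.0227]
top brown [ 32 247  23  15 182] [0.4446 0.8205 0.0609]
top brown [ 92 249  18  22 151] [0.4232 0.6404 0.0307]
top brown [ 62 251  24  17 162] [0.4312 0.7356 0.0305]
top brown [148 252  24  19 194] [0.4329 0.4416 0.0309]
top brown [244 453  36  27 240] [-0.1108  0.0723  0.2943]
top plane [0.52802159 0.15435045 0.09085812] [-0.1793241  -0.43253598  0.8836037 ] 0.0024561698714573132 2582 ideal nz 0.9659258262890683
bench z -0.0013365214019470063
side brown [  123   157   164   323 11442] [ 0.23    0.0308 -0.2907]
side brown [ 12 194  22  40 268] [-0.1363  0.0247  0.2818]
side brown [232 233 103  27 252] [0.4968 0.0775 0.0063]
side brown [288 270  38  29 704] [ 0.4812 -0.1528  0.022 ]
side brown [  317   376   252   104 10275] [ 0.6301 -0.6498 -0.1183]
side plane [0.52475916 0.15098663 0.08851797] [-0.17883188 -0.41530961  0.89192886] 0.0032267686224415363 2380 ideal nz 0.9659258262890683
bench z
```

View pics/top_crop.png

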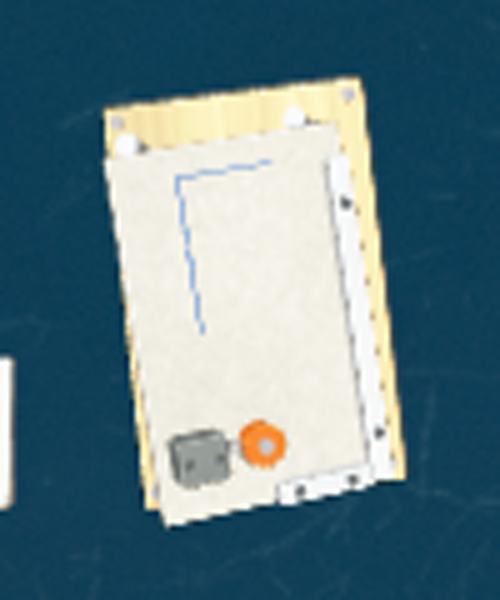

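View pics/side_crop.png

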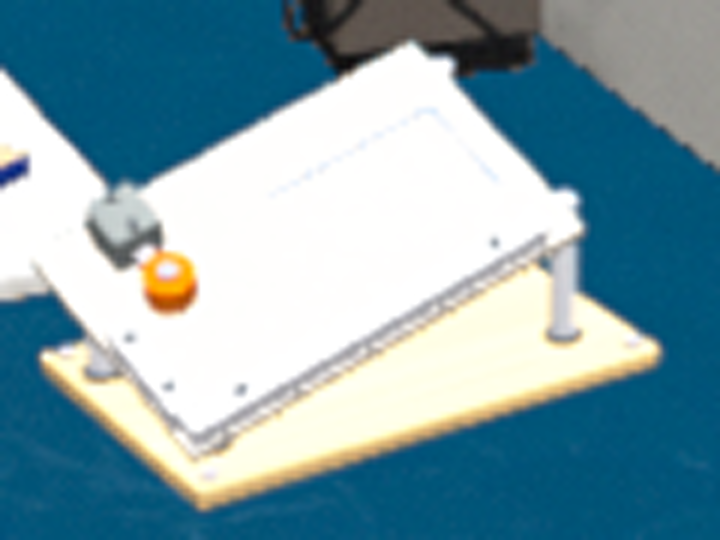

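The crops show the blue-line corner at top-crop (178,178) and side-crop (430,108). The roller top is at (265,446) and (168,270), and the plate corners are clear. Next I'll fit the jig pose from these points in both views.

```bash
cat > fit.py <<'E'
from h import *
from scipy.optimize import least_squares
from scipy.spatial.transform import Rotation as Ro
C={n:dict(np.load(f"pics/{n}0.npz")) for n in("top","side")}
X=np.array([[201.5,92,0],[28,69,21],[220,135,0],[-15,135,0],[220,-15,0]])/1e3
px={"top":np.array([[178,178],[265,446],[105,158],[168,525],[337,122]]),"side":np.array([[430,108],[168,270],[412,42],[35,262],[582,228]])}
uv={"top":(px["top"]+.5)/5-.5+[200,170],"side":(px["side"]+.5)/6-.5+[225,175]}
def R(yaw,a=15,b=24): return Ro.from_euler("ZYX",[yaw,-np.radians(a),np.radians(b)]).as_matrix()
def proj(c,p):
    T=np.array(c["world_to_cam"]);q=p@T[:3,:3].T+T[:3,3]
    return np.stack([c["cx"]+c["fx"]*q[:,0]/-q[:,2],c["cy"]-c["fy"]*q[:,1]/-q[:,2]],-1)
def res(p,views): return np.concatenate([(proj(C[n],X@R(p[0]).T+p[1:])-uv[n]).ravel() for n in views])
E
python3 - <<'E'
from fit import *
for v in(("top",),("side",),("top","side")):
    s=least_squares(res,[.1,.4,.1,.05],args=(v,),loss="soft_l1");print(v,s.x.round(4));print(res(s.x,v).reshape(-1,2).round(1).tolist())
print("normal",R(s.x[0])[:,2]); np.save("jig.npy",s.x)
# depth residual about the fitted plane
for n in C:
    P=cloud(C[n])@np.eye(3); q=(P-s.x[1:])@R(s.x[0]); m=(q[...,0]>.06)&(q[...,0]<.19)&(q[...,1]>.02)&(q[...,1]<.12)&(abs(q[...,2])<.03)
    print(n,"plate z med",np.median(q[m][:,2]))
    hsv=cv2.cvtColor(C[n]["image"],cv2.COLOR_BGR2HSV); k=cv2.inRange(hsv,(8,60,90),(25,200,255)); k[:, :280]=0; k[:230]=0; k[320:]=0;k[:,360:]=0
    k=k*((P[...,2]>.015)&(P[...,2]<.04))if n=="side" else k
    cn=max(cv2.findContours(k.astype(np.uint8),0,2)[0],key=cv2.contourArea)
    w=ray(C[n],cn[:,0],np.array([0,0,1.]),.023)[:,:2]
    (c,sz,a)=cv2.minAreaRect((w*1000).astype(np.float32));print(n,"sander",c,sz,a)
E
```

```text
('top',) [0.14   0.4362 0.0811 0.0253]
[[0.1, -0.1], [0.1, -0.3], [0.1, 0.3], [-0.3, 0.2], [-0.0, -0.1]]
('side',) [0.1422 0.443  0.0974 0.0266]
[[0.0, 0.4], [0.6, 0.5], [-0.2, 0.2], [-0.6, -1.6], [0.1, -0.2]]
('top', 'side') [0.1419 0.4356 0.0792 0.035 ]
[[-0.0, -0.2], [0.2, -0.1], [-0.2, 0.1], [-0.3, 0.6], [0.1, -0.4], [0.2, 0.4], [0.2, 0.8], [-0.0, -0.0], [-1.3, -1.3], [0.6, 0.0]]
normal [-0.17653986 -0.43608904  0.88241715]
top plate z med 0.0001259893506899236
top sander (485.79541015625, -137.49998474121094) (57.33599090576172, 96.94465637207031) 5.479571342468262
side plate z med -0.00036493958224558773
side sander (483.455078125, -144.19146728515625) (63.398372650146484, 108.31117248535156) 4.063939571380615
```

```bash
cat > g.py <<'E'
from fit import *
J=np.load("jig.npy");RP=R(J[0]);O=J[1:]
def W(x,y,z): return O+RP@(np.array([x,y,z])/1e3)
def quat(ydir,zdir):
    y=np.array(ydir,float);z=np.array(zdir,float);M=np.stack([np.cross(y,z),y,z],1)
    return Ro.from_matrix(M).as_quat(scalar_first=True)
def best(r,p,ydir,zdir):
    o=[]
    for s in(1,-1):
        q=quat(s*np.array(ydir),zdir);j=r.inverse_kinematics(p,q)
        if j is not None:o.append((np.abs(np.array(j)-r.state()["joints"]).max(),q,j))
    return min(o,key=lambda t:t[0])
E
python3 - <<'E'
from g import *; from cell import r
a=np.radians(5.48);p=np.array([.4858,-.1375,.25])
d,q,j=best(r,p,[np.cos(a),np.sin(a),0],[0,0,-1]);print(d,j)
r.move_gripper(.085)
r.move_pose(p,q)
r.move_linear([p[0],p[1],.06],feed=.25)
r.move_linear([p[0],p[1],.014],feed=.08)
print(r.state()["contact_force"])
r.move_gripper(.05,40); s=r.state();print(s["finger_gap"],s["grasp_force"],s["tcp_pos"],s["contact_force"])
r.move_linear([p[0],p[1],.25],feed=.2);s=r.state();print(s["clock"],s["finger_gap"],s["grasp_force"],s["contact_force"])
for z in(80,12):
  for k in(1,-1):
    print(z,k,r.inverse_kinematics(W(152,62,z),quat(k*RP[:,1],-RP[:,2])))
c=r.capture("side");cv2.imwrite("pics/s1.png",c["image"])
E
```

```text
1.4943673152738801 [-4.23322564e-01 -2.43286123e-01  1.88112429e+00 -4.44089210e-16
  1.50375449e+00 -5.18966607e-01]
[-0.14573913  0.77523434 -0.25159354]
0.059002324062748364 44.8568058013916 [ 0.48657994 -0.13782779  0.01491004] [0.95839132 0.25234924 3.33983173]
6.325 0.05920052437604625 44.454140067100525 [-0.36790458 -0.5982007  -0.87654508]
80 1 [-0.13860829 -0.14500364  1.98831569  0.50830406  1.21549514 -2.06748314]
80 -1 [-0.13860829 -0.14500364  1.98831569  0.50830406  1.21549514  1.07410952]
12 1 [-0.07785159 -0.03365186  1.99477652  0.5319909   1.08472646 -2.07695758]
12 -1 [-0.07785159 -0.03365186  1.99477652  0.5319909   1.08472646  1.06463508]
```

View pics/s1.png

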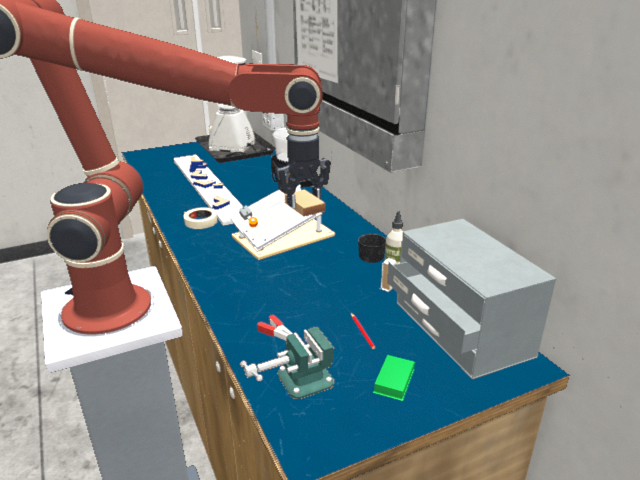

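The block is held square in the gripper, at about (308,203) in the side view. Now I'll place it.

```bash
python3 - <<'E'
from g import *; from cell import r
q=quat(-RP[:,1],-RP[:,2]);n=RP[:,2]
print(W(152,62,110))
r.move_pose(W(152,62,110),q); r.move_linear(W(152,62,35),feed=.15); r.wait(.3)
f0=r.state()["contact_force"]; loc=lambda: RP.T@(r.state()["tcp_pos"]-O)*1e3
print(f0,loc())
z=24.
r.move_linear(W(152,62,z),feed=.05); r.wait(.2)
while z>11:
    f=RP.T@(r.state()["contact_force"]-f0)
    print(z,f.round(2),loc().round(1))
    if f[2]>2.5: break
    z-=.7; r.move_linear(W(152,62,z),feed=.02); r.wait(.1)
print(r.state()["clock"],r.state()["finger_gap"])
c=r.capture("side");cv2.imwrite("pics/s2.png",cv2.resize(c["image"][120:270,200:400],None,fx=4,fy=4))
np.save("z.npy",z)
E
```

```text
[0.54705288 0.10710192 0.19578975]
[-0.81254815  0.29628749 -0.87812378] [152.75982815  61.99485366  35.9553005 ]
24.0 [0.03 0.15 0.32] [152.1  62.   24. ]
23.3 [ 0.43 -0.96  0.01] [152.   62.   23.4]
22.6 [ 0.71 -0.77 -0.16] [152.   62.   22.6]
21.900000000000002 [0.7  0.04 0.8 ] [152.   62.   21.9]
21.200000000000003 [ 0.24 -0.34 -0.6 ] [152.   62.   21.2]
20.500000000000004 [ 1.27 -0.    0.34] [152.   62.   20.5]
19.800000000000004 [ 1.67 -0.71 -0.06] [152.   62.   19.8]
19.100000000000005 [ 1.2  -0.67 -0.32] [152.   62.   19.1]
18.400000000000006 [ 0.34 -1.21  0.53] [152.   62.   18.4]
17.700000000000006 [ 0.09 -1.34 -0.47] [152.   62.   17.7]
17.000000000000007 [ 0.74 -0.42  0.16] [152.  62.  17.]
16.300000000000008 [ 1.54 -1.26  0.44] [152.   62.   16.3]
15.600000000000009 [ 0.5  -0.27  0.08] [152.   62.   15.6]
14.90000000000001 [ 0.92 -0.99  5.2 ] [152.6  62.   15.5]
13.8583 0.05900849713566705
```

View pics/s2.png

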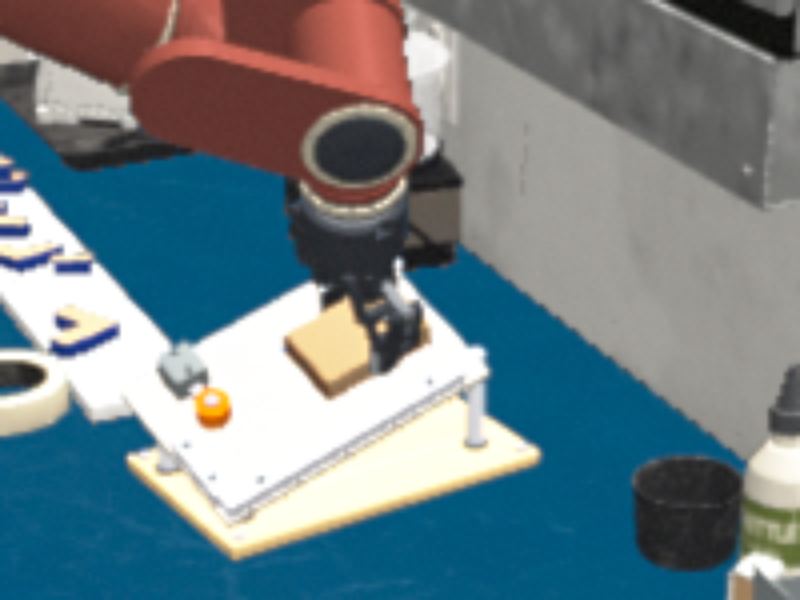

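The block sits flat on the plate at the release spot and contact is felt. Now I'll release it and back the gripper away.

```bash
python3 - <<'E'
from g import *; from cell import r
r.move_gripper(.085); print(r.state()["clock"])
r.move_linear(W(152,62,50),feed=.12); r.move_linear(W(175,62,120),feed=.25); r.wait(.3)
print(r.state()["clock"])
c=r.capture("side");cv2.imwrite("pics/s3.png",cv2.resize(c["image"][150:270,220:360],None,fx=5,fy=5))
c=r.capture("top");np.savez("pics/t3.npz",**c)
hsv=cv2.cvtColor(c["image"],cv2.COLOR_BGR2HSV);k=cv2.inRange(hsv,(8,60,90),(25,200,255))
q=(cloud(c)-O)@RP*1e3; k=k*((abs(q[...,2]-23)<8)&(q[...,0]>30)&(q[...,0]<220)&(q[...,1]>-5)&(q[...,1]<135))
v=q[k>0];print(len(v),v[:,:2].min(0) if len(v) else 0,v[:,:2].max(0) if len(v) else 0)
E
```

```text
14.2917
15.475
179 [30.11372371 31.88672261] [128.23023607  79.99742042]
```

View pics/s3.png

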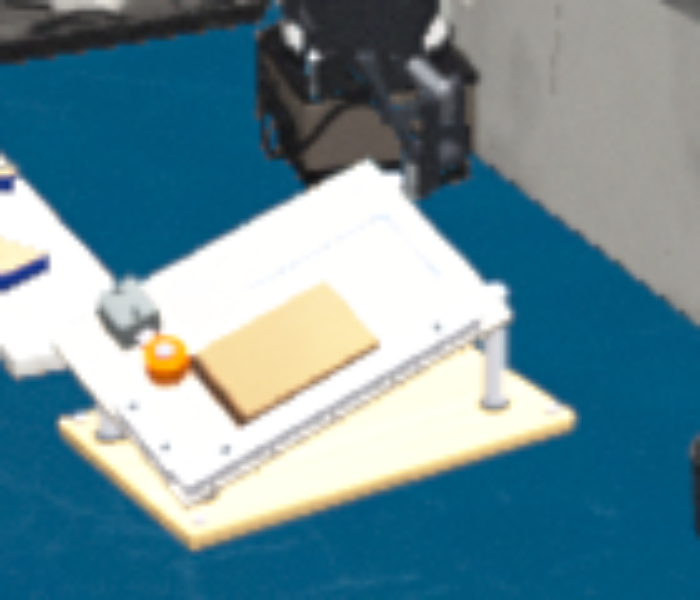

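The block slid down to the roller, top face roughly (195,360), (325,283), (378,345), (240,422) in the crop. I'll check numerically that it is flush with the rail.

```bash
cat > look.py <<'E'
from g import *; from cell import r
def look(tag):
    c=r.capture("side");hsv=cv2.cvtColor(c["image"],cv2.COLOR_BGR2HSV)
    k=cv2.inRange(hsv,(8,60,170),(25,200,255)); q=(cloud(c)-O)@RP*1e3
    k[~((abs(q[...,2]-23)<7)&(q[...,0]>-10)&(q[...,0]<220)&(q[...,1]>-15)&(q[...,1]<70))]=0
    k=cv2.morphologyEx(k,cv2.MORPH_CLOSE,np.ones((3,3),np.uint8))
    cn=max(cv2.findContours(k,0,2)[0],key=cv2.contourArea)
    n=RP[:,2]; w=(ray(c,cn[:,0],n,n@O+.023)-O)@RP*1e3
    print(tag,r.state()["clock"],cv2.minAreaRect(w[:,:2].astype(np.float32)))
E
python3 -c "
from look import *
look('a')"
```

```text
a 15.625 ((85.19387817382812, 30.12440299987793), (61.55757141113281, 95.34737396240234), 88.95030212402344)
```

The block is flush with the rail at the roller (x about 85–88, y 30). Now the push.

```bash
cat > push.py <<'E'
from look import *
def F(n=4):
    v=[]
    for _ in range(n): v.append(r.state()["contact_force"]);r.wait(.02)
    return np.mean(v,0)
r.move_gripper(0.0,20)
r.move_linear(W(170,30,70),feed=.25); r.move_linear(W(170,30,18),feed=.08)
r.move_linear(W(153,30,18),feed=.06); r.wait(.2)
f0=F(8); f=lambda n=4: RP.T@(F(n)-f0)
loc=lambda: RP.T@(r.state()["tcp_pos"]-O)*1e3
print(r.state()["clock"],r.state()["finger_gap"],loc().round(2),f(8).round(2))
x=153.;log=[];t0=None
while x>104:
    a=f(); log.append((round(x,2),loc()[0].round(2),*a.round(1)))
    if abs(a[2])>8 or a[0]>16 or r.state()["clock"]>45: print("stop");break
    if x<113.5 and a[0]>9.5: print("home?");break     # past the roller, force building on the stop
    x-=1.0 if x>115 else .3
    r.move_linear(W(x,30,18),feed=.02)
for l in log[::3]+log[-4:]: print(*l)
print("pressing",r.state()["clock"],x,f(8).round(2)); np.save("push.npy",np.r_[x,f0]); look("p")
E
python3 push.py
```

```text
18.35 0.00011556513777379439 [153.22  30.    18.08] [ 0.15 -0.07  0.21]
home?
153.0 153.04 0.1 -0.4 -0.3
150.0 149.98 0.0 0.2 0.2
147.0 147.86 3.5 0.1 0.0
144.0 145.38 5.3 0.1 -0.4
141.0 140.82 2.7 0.5 1.7
138.0 137.59 1.3 1.0 0.5
135.0 134.94 1.1 0.7 -0.0
132.0 131.88 1.6 0.7 -0.6
129.0 128.92 1.5 0.5 -0.5
126.0 125.89 1.4 0.9 -0.4
123.0 122.91 1.4 0.8 -0.5
120.0 119.89 1.3 0.9 -0.1
117.0 116.94 1.8 0.7 -0.1
114.7 114.72 1.7 1.1 -0.4
113.8 113.76 1.4 1.1 -0.2
112.9 112.88 2.1 1.3 -0.1
112.0 111.93 1.9 1.2 -0.2
111.1 111.06 1.7 0.7 -0.6
110.2 110.16 1.6 1.3 -0.4
109.3 109.9 4.7 1.3 -1.5
108.4 109.89 6.2 1.6 -1.0
107.5 109.85 7.7 1.7 -1.0
106.6 109.82 9.6 1.4 -1.8
107.5 109.85 7.7 1.7 -1.0
107.2 109.83 8.3 1.6 -1.4
106.9 109.83 8.9 1.4 -1.6
106.6 109.82 9.6 1.4 -1.8
pressing 39.45 106.60000000000008 [ 9.4   1.55 -1.85]
p 39.6333 ((48.88039016723633, 34.03250503540039), (68.65206909179688, 95.79331970214844), 89.28575134277344)
```

```bash
python3 - <<'E'
from look import *
d=np.load("push.npy");x,f0=d[0],d[1:]
f=lambda: (RP.T@(np.mean([(r.wait(.02),r.state()["contact_force"])[1] for _ in range(6)],0)-f0)).round(2)
for _ in range(8):
    a=f()
    if a[0]>13:break
    x-=.5; r.move_linear(W(x,30,18),feed=.02)
print(x,a,r.state()["clock"])
for _ in range(4): r.wait(.3);print(f())
r.move_linear(W(120,30,18),feed=.03); r.move_linear(W(140,30,18),feed=.1)
r.move_linear(W(150,30,110),feed=.2); r.wait(.3)
print(f()); look("end")
c=r.capture("side");cv2.imwrite("pics/s4.png",cv2.resize(c["image"][150:270,220:360],None,fx=5,fy=5))
E
```

```text
104.60000000000008 [13.24  1.83 -1.38] 41.1333
[12.94  1.53 -1.67]
[12.6   1.84 -1.51]
[12.88  1.78 -1.61]
[12.82  1.59 -1.63]
[-0.16 -0.11  0.18]
end 44.8167 ((47.333980560302734, 34.16926956176758), (68.59110260009766, 95.42774200439453), 89.54725646972656)
```

View pics/s4.png

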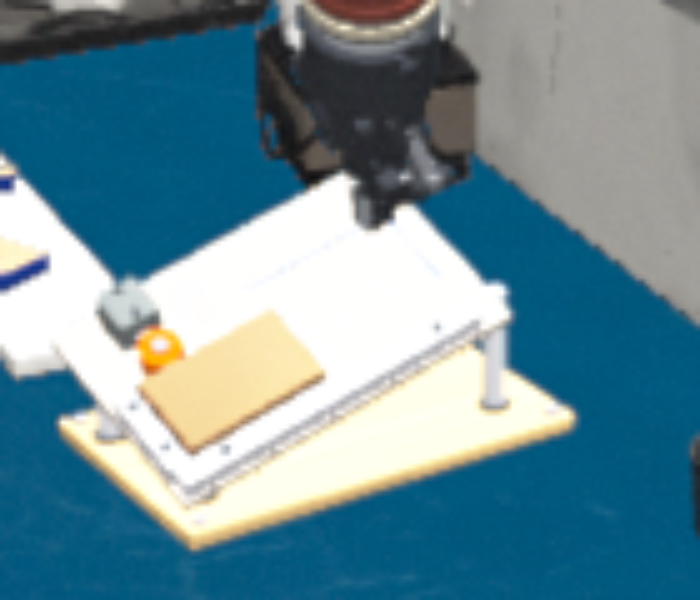

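The block is home in the corner: upper end at about (300,345), roller pushed aside at (160,348), and the gripper clear. I'm handing it in.

```bash
python3 -c "
from cell import r
print(r.finish_job())"
```

```text
the job is handed in; nothing more can be done
None
```

I handed the job in with the block home in the corner against the rail and end stop. It was pressed there for over a second at about 12.8 N of gripper push, which after roller drag is roughly 11 N on the stop, and the gripper was clear. No verdict came back at hand-in.

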